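Fit the price label to its telescopic stand and hold it up at the second stop

TASK

Take the larger of the two electronic price labels out of the wooden rack and drop its pin fully down through the eyelet of the telescopic counter stand, facing squarely out, and let go of it. Then squeeze in the release button on the stand's handle, pull the mast up past its first stop to the second, topmost one, and finish still holding the handle there with the button squeezed in, so I can judge the height before it is locked. Leave the other things on the counter where they are.

Things in the scene. Friction and masses are not known exactly. Their poses are not given: they have to be found in the camera images.
- label: The larger label, loose, 90 g: black tablet 80 wide (y) x 12 thick (x) x 55 tall, blank pale screens on both faces (either may look out). Under it a steel collar (18 dia, 6 high), then a pin 8 dia, 34 long, last 6 tapered. Origin: centre of the collar's underside; tablet 6 to 61 above it. Starts upright in one of the rack's holes; grasp from above across the 12 mm.
- small_label: The smaller label, loose, same build and same pin and collar, tablet 52 x 12 x 36. It stands in the rack's other hole and stays there.
- rack: Fixed dark wooden block 50 (x) x 200 (y) x 40 tall with two holes 10 dia, 36 deep, at y = +47 and -47 on its middle line. The labels stand in them, collars on the block's top (40 high), faces square to its x axis; which label is in which hole varies. Origin: centre of the underside.
- stand: Fixed telescopic label stand: dark steel base plate 14 thick (x -55 to 95, y -60 to 60), on it a square aluminium outer tube 24 x 24, its top 150 above the counter, three lock windows in its -y side. Origin: on the counter, on the mast's axis; x points from the mast to the eyelet, z up.
- mast (a joint): Height of the inner tube (with handle and eyelet), m: 0 = down (start), 0.045 = first stop, 0.090 = second stop, the hard end of travel. A spring tooth locks it at all three. The button draws the tooth back; held in, it lets the mast slide past the first stop (friction 1 N, weight 4 N with the label). Let out on the way, the tooth rubs on the tube (some 5 N) and catches at the next stop.
- button (a joint): Travel of the release button, m: 0 = out, 0.006 = fully in (8 N); the tooth is free from 0.0045. A grey key 20 wide x 28 tall, standing 7 out of the handle's -y face when out, 1 when in; it rides with the handle. Pinching the handle across y with 20 to 30 N both squeezes the button in and grips the handle.
- handle (a point): Centre of the handle, at the button's mid-height, 184 above the counter when down; rides with the mast; axes as the stand. The handle is a black block 34 (x) x 26 (y) x 54 tall on the inner tube, from 28 below to 26 above this point; across y with the button it measures 33 (out) or 27 (in).
- eye (a point): Centre of the upper mouth of the eyelet: vertical through hole 9.6 dia, 2 mm chamfer, in a steel lug 30 x 30 x 18 on the mast, 65 from its axis along the stand's x, 168 above the counter when down; rides with the mast; axes as the stand. Seated, the label's collar rests on the lug, its origin at this point, its x axis along the stand's x either way round.
- jar: Bystander: small glass jar 60 in diameter, 80 tall, between stand and rack on the robot's side. Origin: centre of the underside.
- knife: Bystander: cheese knife, 240 long, lying flat, 15 thick, roughly along x between stand and rack. Origin: on the underside near the bolster.
- wedge_a: Bystander: wedge of cheese about 130 x 95 x 60 tall on the board beyond the stand and the rack. Origin: in its underside.
- wedge_b: Bystander: wedge of cheese about 120 x 70 x 55 tall on the counter beyond the stand and the rack. Origin: in its underside.
- wheel: Bystander: small whole cheese, 113 in diameter, 45 tall, on the board. Origin: centre of the underside.
Things that resemble listed ones, but are neither listed nor needed, are in the scene too. Leave any purple look-alike of the label alone.

How it is judged:
By the outcome, as a careful person would: the job done as asked, in the order asked, and still so for the second after the job is handed in, while the arm keeps its last pose, push and grip.
It also fails if it takes over 64 s, if anything falls off the work surface, if the arm or the gripper's body presses on something with over 40 N, if the wrist force passes 120 N, or if a joint passes its speed limit or range.

ROBOT

A 6-joint arm with a two-finger parallel gripper is mounted at the origin on the work surface. World frame = base frame: x ahead of the robot, y to its left, z up, the work surface at z = 0. Lengths are in mm, angles in rad, forces in N, time in s.
With the tool pointing down it reaches from about 375 to 900 mm from the base axis. Payload 3.1 kg.
Tool frame: the origin (TCP) lies at the very end of the fingers, on their centre line; the grasp point (between the pads) lies 19 mm behind it; z points along the fingers, y is the line along which they close (so a half turn about z gives the same grasp; the last joint's range is limited). The gripper opens to 85 mm and grips with 20 to 120 N. Pads are 22 mm wide; open, the fingers measure 114 mm over their backs; the gripper's body (76 mm by 85 mm) begins 54 mm behind the grasp point. The pads swing forward as they close: fully open they stand 13 mm farther back than shut.
Start: joints at [-1.401, 0.527, 1.433, -0, 1.181, -0.178], TCP at [213.041, -587.546, 208.21] pointing down, gripper open.
Joint ranges: [-3.08, 3.08], [-0.75, 2.2], [0.22, 2.44], [-1.43, 4.57], [0, 2.65], [-2.85, 2.85]. Speed limits (rad/s): [2.79, 2.79, 3.14, 3.14, 3.14, 3.14].

INTERFACE

Orientations are given as [roll, pitch, yaw] about the fixed x, y, z axes, in that order (R = Rz(yaw) Ry(pitch) Rx(roll)).
In Python, from workcell import env gives the robot as it stands.
- The arm moves only by the tool play_rows, never from a script. Its argument "increments" is a list of rows, each a list of 7 numbers: the shift along the tool's x, y, z in units of 0.3 m (1.0 is 0.3 m), then the turn, a rotation vector about the tool's x, y, z in units of 45 degrees (1.0 is 45 degrees), then the opening, from 0 (shut) to 1 (fully open). In form: [[dx, dy, dz, wx, wy, wz, jaw], ...]. A call has 1 to 10 rows; each row is the pose to reach, as a shift and turn from the pose commanded when the call began, along the tool's axes at that moment; what a row does not reach only later rows make up. A row lasts 1/12 s, in which the tool goes at most 41.7 mm and 7.16 degrees, less where a joint would pass 70% of its speed; a pose out of reach is approached as far as the arm can. A call with a number of a shift or a turn outside -1 to 1 is refused whole. A call with a gripper value outside its range is refused whole. The fingers move at their own pace and stop on an object; "squeeze" is the grip in N (left out, the last holds). Time passes only in rows, so rows that repeat a pose let the fingers close. It gives the time, the measured TCP pose, the force, the opening and the grip force at its end, in the units of the state.
- env.sense(): the state, without advancing time (a new reading comes with each control period).
- env.get_image(name): name is "scene" or "side" or "wrist"; returns a dict with "frame" (420x560x3 uint8, blue, green, red), "camera_matrix" (3x3 intrinsics, pixels), "world_to_cam" (4x4, takes a point from world to camera coordinates); the wrist camera has in their place "T_tool_cam" (4x4, takes a point from camera to tool coordinates, whose origin is the TCP and whose axes are the flange's). Camera axes: x right, y down, z forward; pixel columns grow to the right and rows downward; lengths in mm; the calibration is good to about 2 mm. A picture is of the moment at which its call begins: read the wrist's pose just before it. There is no depth.
- env.job_done(): hands the job in; it is judged then, once.
The state is a dict: "t": time; "joint_pos": joint angles; "dq": joint speeds; "joint_torque": joint torques, N m; "tool_pos": TCP position; "ee_rot": TCP orientation; "ft_force": force on the tool from outside, world axes, zero at the start; "torque": the same for the moment, N m; "width": finger opening in mm; "finger_force": force on a finger pad.
Only numpy, scipy, OpenCV 4.12 (cv2) and the standard library are available. Lean on these libraries where they do the work, as an engineer would, in place of code of your own. Each camera call takes 0.05 s, during which the arm holds its last target. There are 200 camera calls.

## Working session

There is one attempt and no reset: what is moved stays moved. The work goes in short steps, Python scripts to look and compute and a tool call to move; the robot and the scene stay as the last step left them, time stands still between calls to the robot, and variables do not carry over. Pictures are saved under pics/ and viewed, at most 10 in all, crops included, and the job is handed in when it is done.

Besides the shell and the picture viewer there is one more tool, called after "Request:" as a command line: name --pt "numbers of a row" for each row, then --argument value for the rest. play_rows: Moves the arm, as the interface text tells. Shifts and turns lie within -1 to 1; 1 stands for 0.3 m of shift or 45 degrees of turn. Its arguments: {"type":"object","properties":{"increments":{"type":"array","items":{"type":"array","items":{"type":"number","minimum":-1,"maximum":1}}},"squeeze":{"type":"number"}},"required":["increments"]}

```bash
mkdir -p pics
cat > h.py <<'E'
from workcell import env
import numpy as np, cv2
from scipy.spatial.transform import Rotation as R
def cam(n):
    s=env.sense(); d=env.get_image(n); K=np.array(d["camera_matrix"])
    if n=="wrist":
        T=np.eye(4); T[:3,:3]=R.from_euler('xyz',s["ee_rot"]).as_matrix(); T[:3,3]=s["tool_pos"]
        W=np.linalg.inv(T@np.array(d["T_tool_cam"]))
    else: W=np.array(d["world_to_cam"])
    return d["frame"],K,W
def save(n,name):
    f,K,W=cam(n); cv2.imwrite(f"pics/{name}.png",f); np.savez(f"pics/{name}.npz",K=K,W=W)
def P(name):
    z=np.load(f"pics/{name}.npz"); return z["K"]@z["W"][:3]
def tri(n1,p1,n2,p2):
    X=cv2.triangulatePoints(P(n1),P(n2),np.array(p1,float).reshape(2,1),np.array(p2,float).reshape(2,1))
    return (X[:3]/X[3]).ravel()
def proj(name,X):
    q=P(name)@np.append(X,1); return q[:2]/q[2]
def onz(name,p,z):
    M=P(name); A=M[:,[0,1]]; H=np.c_[A,M[:,2]*z+M[:,3]]; q=np.linalg.solve(H,[p[0],p[1],1]); return q[:2]/q[2]
E
python3 - <<'E'
from h import *
for n in("scene","side","wrist"): save(n,n+"0")
a=[cv2.imread(f"pics/{n}0.png") for n in("scene","side")]
cv2.imwrite("pics/s1.png",cv2.resize(a[0],(800,600),interpolation=cv2.INTER_CUBIC))
cv2.imwrite("pics/s2.png",cv2.resize(a[1],(800,600),interpolation=cv2.INTER_CUBIC))
print(env.sense())
for n in("scene0","side0"):
    W=np.load(f"pics/{n}.npz")["W"];print(n,(-W[:3,:3].T@W[:3,3]).round())
E
```

```text
{'t': 0.15, 'joint_pos': array([-1.40151252e+00,  5.28263381e-01,  1.43361031e+00,  3.23705339e-05,
        1.18140302e+00, -1.78524900e-01]), 'dq': array([-0.00332614, -0.00264999, -0.00243574, -0.00026522,  0.0013109 ,
       -0.00050464]), 'joint_torque': array([ 4.60619576e-04, -4.42743981e+01, -1.78276527e+01, -2.72547322e-04,
        5.64538816e-03, -9.31896011e-06]), 'tool_pos': array([ 212.94591511, -586.98073647,  207.45110597]), 'ee_rot': array([-3.13994068e+00, -3.28502268e-04,  3.47796118e-01]), 'ft_force': array([ 0.13312689, -0.34938039,  0.64267703]), 'torque': array([0.01278971, 0.03609154, 0.00886199]), 'finger_force': 0.0, 'width': 85.68621571292952}
scene0 [893. 496. 848.]
side0 [239. 773. 650.]
```

View pics/s1.png

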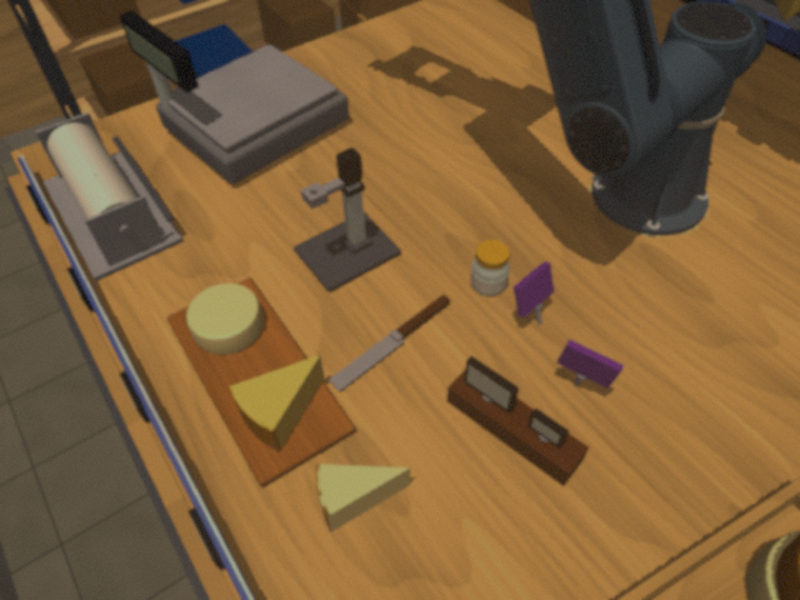

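View pics/s2.png

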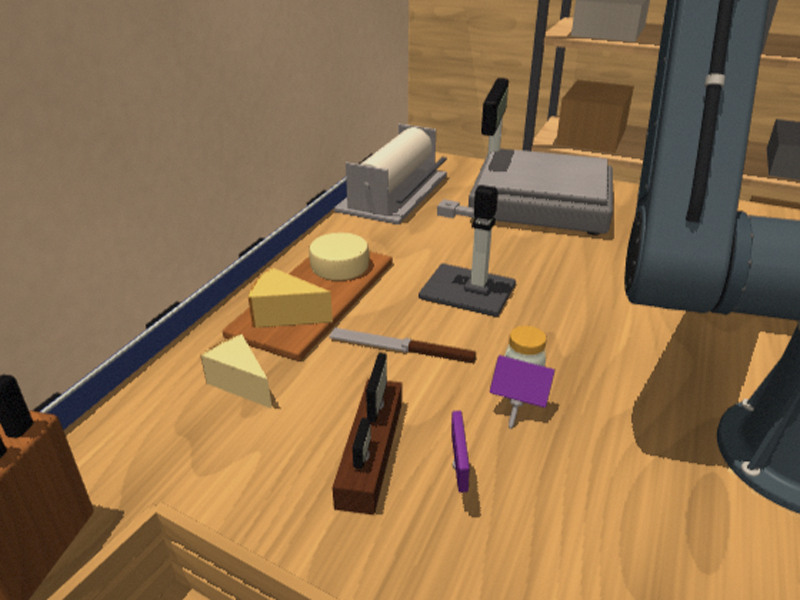

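The larger label is in the rack hole nearer the stand, with the smaller one in the other hole. The purple ones are look-alikes, which I'll leave alone. The stand has its eyelet pointing away from the robot. Next I'll zoom in.

Run:
```python
from h import *
def c(n,x,y): return cv2.resize(cv2.imread(f"pics/{n}.png")[y:y+100,x:x+133],(400,300),interpolation=cv2.INTER_CUBIC)
m=np.vstack([np.hstack([c("scene0",295,243),c("scene0",185,103)]),np.hstack([c("side0",195,244),c("side0",262,123)])])
cv2.imwrite("pics/m1.png",m)
```

```text
(no output)
```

View pics/m1.png

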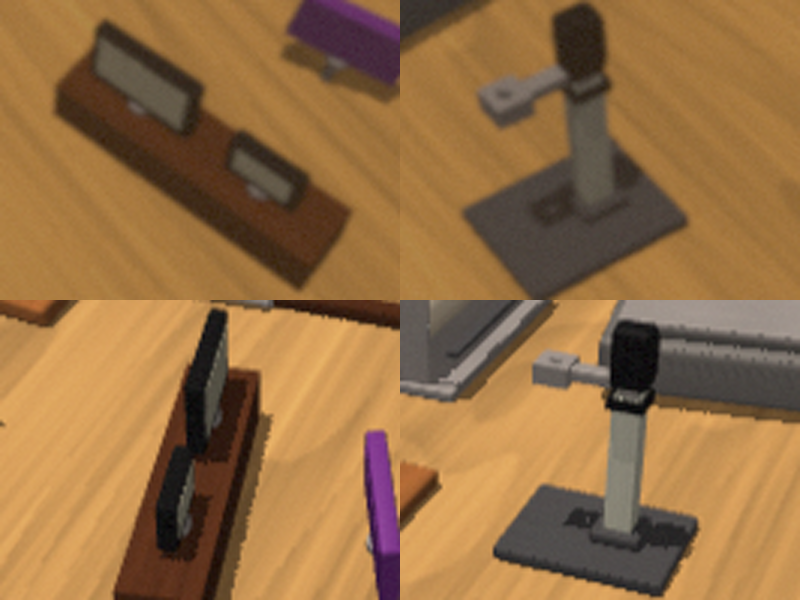

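Run:
```python
from h import *
def S(p): x,y=p; return (295+x/3,243+y/3) if x<400 else (185+(x-400)/3,103+y/3)
def D(p): x,y=p; y-=300; return (195+x/3,244+y/3) if x<400 else (262+(x-400)/3,123+y/3)
for n,a,b in [("hole",(505,95),(556,357)),("handletop",(579,10),(634,325)),("lab far top",(101,24),(220,311)),("lab near top",(198,88),(199,375))]:
    X=tri("scene0",S(a),"side0",D(b)); print(n,X.round(1),(proj("scene0",X)-S(a)).round(1),(proj("side0",X)-D(b)).round(1))
for p in [(465,212),(540,296),(687,220),(610,148)]: print("base sc",onz("scene0",S(p),14).round(1))
for p in [(495,550),(662,590),(697,518),(545,487)]: print("base si",onz("side0",D(p),14).round(1))
for p in [(57,97),(300,272),(350,210)]: print("rack sc",onz("scene0",S(p),40).round(1))
for p in [(262,372),(190,368)]: print("rack si",onz("side0",D(p),40).round(1))
print("collars",onz("scene0",S((138,105)),41),onz("scene0",S((257,193)),41))
z=np.load("pics/wrist0.npz");print(z["K"],np.linalg.inv(z["W"]).round(3)); print(R.from_euler('xyz',env.sense()["ee_rot"]).as_matrix().round(3))
```

```text
hole [ 579.6 -205.5  167.2] [ 0.  -0.4] [-0.2  0.3]
handletop [ 513.5 -203.4  211. ] [-0.1  1.1] [ 0.6 -0.8]
lab far top [543.9 137.3  96.9] [0. 0.] [ 0. -0.]
lab near top [525.9 210.2 104. ] [-0.1 -1.4] [-1.1  1. ]
base sc [ 608.8 -257.8]
base sc [ 604.8 -143.8]
base sc [ 464.4 -142.8]
base sc [ 470.1 -250.6]
base si [ 602.4 -137.4]
base si [ 455.6 -137. ]
base si [ 459.5 -256.9]
base si [ 600.8 -253.4]
rack sc [578.  138.8]
rack sc [531.5 323. ]
rack sc [477. 311.]
rack si [521.4 120.6]
rack si [567.6 136.4]
collars [538.07063968 175.3413488 ] [517.26872409 268.72457926]
[[369.71581944   0.         279.42280285]
 [  0.         369.71581944 205.97265929]
 [  0.           0.           1.        ]] [[ 3.42000e-01 -9.04000e-01 -2.59000e-01  2.78320e+02]
 [-9.40000e-01 -3.29000e-01 -9.30000e-02 -5.62931e+02]
 [-1.00000e-03  2.75000e-01 -9.61000e-01  3.73930e+02]
 [ 0.00000e+00  0.00000e+00  0.00000e+00  1.00000e+00]]
[[ 0.94   0.341 -0.   ]
 [ 0.341 -0.94   0.002]
 [ 0.    -0.002 -1.   ]]
```

```bash
cat >> h.py <<'E'
def go(pos,yaw=None,n=None):
    s=env.sense(); R0=R.from_euler('xyz',s["ee_rot"]); d=R0.inv().apply(np.array(pos)-s["tool_pos"])/300
    w=np.zeros(3)
    if yaw is not None: w=(R0.inv()*R.from_euler('xyz',[np.pi,0,np.radians(yaw)])).as_rotvec(degrees=True)/45
    print("t%.2f"%s["t"],"inc",d.round(4),w.round(4),"tcp",s["tool_pos"].round(1),np.degrees(s["ee_rot"]).round(2),"F",s["ft_force"].round(1),"w%.1f f%.1f"%(s["width"],s["finger_force"]))
E
python3 - <<'E'
from h import *
go([340,-340,330],60); go([530,150,300],102.5)
k=1/1.4286
for p in [(535,290),(520,310),(555,270),(590,362),(562,350),(620,372)]: print(p,onz("scene0",(p[0]*k,p[1]*k),40).round())
E
```

```text
t0.15 inc [ 0.6789 -0.6303 -0.4072] [-0.0019 -0.0011 -0.8905] tcp [ 212.9 -587.   207.5] [-1.7991e+02 -2.0000e-02  1.9930e+01] F [ 0.1 -0.3  0.6] w85.7 f0.0
t0.15 inc [ 1.8309 -1.9498 -0.3047] [-1.4000e-03 -1.9000e-03 -1.8349e+00] tcp [ 212.9 -587.   207.5] [-1.7991e+02 -2.0000e-02  1.9930e+01] F [ 0.1 -0.3  0.6] w85.7 f0.0
(535, 290) [352.  69.]
(520, 310) [398.  85.]
(555, 270) [297.  56.]
(590, 362) [379. 216.]
(562, 350) [397. 177.]
(620, 372) [356. 253.]
```

Request:
play_rows --pt "0.68 -0.63 -0.4 0 0 -0.89 0.5" --pt "0.68 -0.63 -0.4 0 0 -0.89 0.5" --pt "0.68 -0.63 -0.4 0 0 -0.89 0.5" --pt "0.68 -0.63 -0.4 0 0 -0.89 0.5" --pt "0.68 -0.63 -0.4 0 0 -0.89 0.5" --pt "0.68 -0.63 -0.4 0 0 -0.89 0.5" --pt "0.68 -0.63 -0.4 0 0 -0.89 0.5" --pt "0.68 -0.63 -0.4 0 0 -0.89 0.5" --pt "0.68 -0.63 -0.4 0 0 -0.89 0.5" --pt "0.68 -0.63 -0.4 0 0 -0.89 0.5"

```text
t: 0.98
tool_pos: [340.4, -340.6, 328.2]
ee_rot: [3.141, 0.001, 1.048]
ft_force: [-0.6, 1.0, 0.7]
width: 42.7
finger_force: 0.0
```

```bash
python3 -c "
from h import *
go([440,-100,330],90)"
```

```text
t0.98 inc [ 0.8605 -0.1126 -0.0072] [ 1.000e-04  1.800e-03 -6.654e-01] tcp [ 340.4 -340.6  328.2] [1.7997e+02 7.0000e-02 6.0060e+01] F [-0.6  1.   0.7] w42.7 f0.0
```

```bash
python3 -c "
from h import *
go([540,-230,340],90)"
```

```text
t0.98 inc [ 0.6514  0.3926 -0.04  ] [ 1.000e-04  1.800e-03 -6.654e-01] tcp [ 340.4 -340.6  328.2] [1.7997e+02 7.0000e-02 6.0060e+01] F [-0.6  1.   0.7] w42.7 f0.0
```

Request:
play_rows --pt "0.65 0.39 -0.04 0 0 -0.666 0.5" --pt "0.65 0.39 -0.04 0 0 -0.666 0.5" --pt "0.65 0.39 -0.04 0 0 -0.666 0.5" --pt "0.65 0.39 -0.04 0 0 -0.666 0.5" --pt "0.65 0.39 -0.04 0 0 -0.666 0.5" --pt "0.65 0.39 -0.04 0 0 -0.666 0.5" --pt "0.65 0.39 -0.04 0 0 -0.666 0.5" --pt "0.65 0.39 -0.04 0 0 -0.666 0.5" --pt "0.65 0.39 -0.04 0 0 -0.666 0.5" --pt "0.65 0.39 -0.04 0 0 -0.666 0.5"

```text
t: 1.82
tool_pos: [537.9, -231.6, 339.3]
ee_rot: [-3.14, -0.0, 1.567]
ft_force: [0.2, 0.8, 0.3]
width: 42.9
finger_force: 0.0
```

```bash
python3 -c "
from h import *
save('wrist','wa')
go([540,50,320],95)"
```

```text
t1.87 inc [0.9384 0.0034 0.0658] [-0.0016 -0.0004 -0.1157] tcp [ 538.  -231.5  339.7] [-1.7993e+02 -2.0000e-02  8.9790e+01] F [-0.4  0.4 -1.1] w42.9 f0.0
```

Request:
play_rows --pt "0.94 0 0.06 0 0 -0.2 0.5" --pt "0.94 0 0.06 0 0 -0.2 0.5" --pt "0.94 0 0.06 0 0 -0.2 0.5" --pt "0.94 0 0.06 0 0 -0.2 0.5" --pt "0.94 0 0.06 0 0 -0.2 0.5" --pt "0.94 0 0.06 0 0 -0.2 0.5" --pt "0.94 0 0.06 0 0 -0.2 0.5" --pt "0.94 0 0.06 0 0 -0.2 0.5" --pt "0.94 0 0.06 0 0 -0.2 0.5"

```text
t: 2.62
tool_pos: [538.9, 52.5, 322.4]
ee_rot: [-3.142, 0.001, 1.729]
ft_force: [0.2, 0.3, 0.8]
width: 42.4
finger_force: 0.0
```

```bash
python3 -c "
from h import *
go([536,120,270],102.5)"
```

```text
t2.62 inc [0.224  0.0258 0.1745] [-0.      0.0009 -0.0763] tcp [538.9  52.5 322.4] [-1.800e+02  4.000e-02  9.907e+01] F [0.2 0.3 0.8] w42.4 f0.0
```

Request:
play_rows --pt "0.224 0.026 0.174 0 0 -0.076 0.5" --pt "0.224 0.026 0.174 0 0 -0.076 0.5" --pt "0.224 0.026 0.174 0 0 -0.076 0.5" --pt "0.224 0.026 0.174 0 0 -0.076 0.5" --pt "0.224 0.026 0.174 0 0 -0.076 0.5"

```text
t: 3.03
tool_pos: [537.5, 117.7, 270.4]
ee_rot: [3.141, 0.001, 1.785]
ft_force: [-0.1, 1.0, 0.5]
width: 42.3
finger_force: 0.0
```

```bash
python3 -c "
from h import *
save('wrist','wb')
go([536,174,230],102.5)"
```

```text
t3.08 inc [0.1855 0.0331 0.1364] [ 0.0025  0.0017 -0.0058] tcp [538.  117.5 271. ] [1.7989e+02 8.0000e-02 1.0224e+02] F [ 0.  -0.4  1.3] w42.5 f0.0
```

Request:
play_rows --pt "0.19 0.03 0.1 0 0 0 0.5" --pt "0.19 0.03 0.1 0 0 0 0.5" --pt "0.19 0.03 0.1 0 0 0 0.5" --pt "0.19 0.03 0.1 0 0 0 0.5" --pt "0.19 0.03 0.1 0 0 0 0.5"

```text
t: 3.5
tool_pos: [534.7, 175.7, 241.3]
ee_rot: [3.139, 0.001, 1.785]
ft_force: [-0.8, 0.7, -0.7]
width: 42.5
finger_force: 0.0
```

```bash
python3 -c "
from h import *
save('wrist','wc')
a=[cv2.imread(f'pics/w{c}.png') for c in 'bc']
m=np.hstack([cv2.resize(i,(400,300),interpolation=cv2.INTER_AREA) for i in a])
i=cv2.resize(cv2.imread('pics/wa.png'),(400,300),interpolation=cv2.INTER_AREA)
cv2.imwrite('pics/m2.png',np.vstack([m,np.hstack([i,i*0])]))
for n in('wb','wc','wa'):
  for X in ([544,137,100],[526,210,100],[580,-205,168],[514,-204,210]): print(n,X,proj(n,X).round())
"
```

```text
wb [544, 137, 100] [291. 160.]
wb [526, 210, 100] [289.  72.]
wb [580, -205, 168] [252. 512.]
wb [514, -204, 210] [175. 551.]
wc [544, 137, 100] [280. 229.]
wc [526, 210, 100] [278. 143.]
wc [580, -205, 168] [241. 588.]
wc [514, -204, 210] [159. 640.]
wa [544, 137, 100] [ 286. -273.]
wa [526, 210, 100] [ 263. -396.]
wa [580, -205, 168] [326. 150.]
wa [514, -204, 210] [250. 155.]
```

View pics/m2.png

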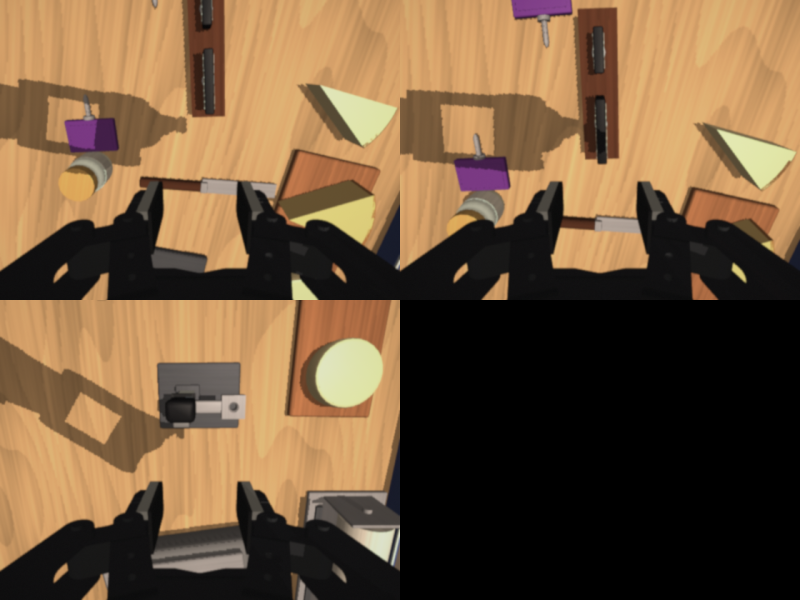

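The label is visible in both the b and c views, near (600,130) in c. The stand and eyelet hole are clear in a, with the hole near (233,407). I'll enlarge all three.

```bash
python3 -c "
from h import *
def c(n,x,y,w,h,z): return cv2.resize(cv2.imread(f'pics/{n}.png')[y:y+h,x:x+w],(w*z,h*z),interpolation=cv2.INTER_CUBIC)
m=np.hstack([c('wb',255,60,40,120,5),c('wc',250,120,40,120,5)])
s=c('wa',215,80,133,120,3)[:,:399]
m2=np.zeros((600,799,3),np.uint8); m2[:,:400]=m; m2[:360,400:]=s
cv2.imwrite('pics/m3.png',m2)"
```

```text
(no output)
```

View pics/m3.png

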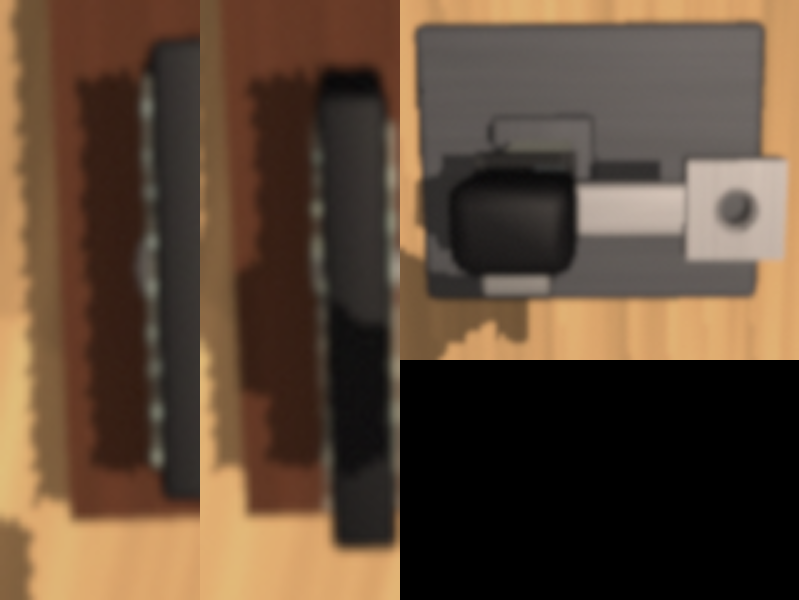

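Run:
```python
from h import *
c=lambda u,v:(250+(u-200)/5,120+v/5); b=lambda u,v:(255+u/5,60+v/5); a=lambda u,v:(215+(u-400)/3,80+v/3)
print("far L",tri("wb",b(158,42),"wc",c(323,92)),"near L",tri("wb",b(168,497),"wc",c(337,547)))
Q=[onz("wc",c(*p),101) for p in [(323,92),(380,90),(393,546),(337,547)]]
for q in Q: print(q.round(1))
m=np.mean(Q,0); d=(Q[0]+Q[1]-Q[2]-Q[3])/2; print("label centre",m,"len",np.linalg.norm(d),"yaw of tool x",np.degrees(np.arctan2(d[1],d[0])), "w",np.linalg.norm(Q[0]-Q[1]))
L=[onz("wb",b(158,42),101),onz("wb",b(168,497),101)];d=L[0]-L[1];print("wb",L,np.linalg.norm(d),np.degrees(np.arctan2(d[1],d[0])))
k=lambda u,v:(295+u/3,243+v/3)
H=a(737,208); print("hole@168",onz("wa",H,168), "tri scene",tri("wa",H,"scene0",(185+105/3,103+95/3)),"tri side",tri("wa",H,"side0",(262+156/3,123+57/3)))
G=[onz("wa",a(*p),168) for p in [(685,158),(784,156),(786,260),(687,262)]];print("lug",np.array(G).round(1),np.mean(G,0))
B=[onz("wa",a(*p),14) for p in [(418,28),(763,23),(754,296),(430,296)]];print("base",np.array(B).round(1),np.mean(B,0))
e=np.mean([B[1]-B[0],B[2]-B[3]],0);print(np.degrees(np.arctan2(e[1],e[0])))
e=np.mean([G[1]-G[0],G[2]-G[3]],0);print(np.degrees(np.arctan2(e[1],e[0])))
T=[onz("wa",a(*p),210) for p in [(453,180),(575,176),(577,270),(455,272)]];print("handle top",np.array(T).round(1),np.mean(T,0))
go([536,174,180],102.5)
```

```text
far L [522.92862026 213.026037    94.97708575] near L [541.83546048 136.82146067 101.12792747]
[522.7 213.6]
[531.7 215.9]
[551.3 139. ]
[541.7 136.8]
label centre [536.86155426 176.34386679] len 79.2576385380533 yaw of tool x 104.10455616838186 w 9.35582733681205
wb [array([523.10071243, 212.57157592]), array([541.96212771, 136.81034917])] 78.07378858662626 103.9800762781787
hole@168 [ 581.18781208 -204.79268569] tri scene [ 580.6917161  -204.4822628   167.52823103] tri side [ 579.86538197 -205.12019783  168.19493168]
lug [[ 565.1 -189.8]
 [ 594.8 -189.3]
 [ 596.8 -220.8]
 [ 566.4 -221.3]] [ 580.74829645 -205.29714491]
base [[ 463.3 -148.3]
 [ 609.2 -146.7]
 [ 609.8 -264.2]
 [ 463.4 -263.9]] [ 536.40609608 -205.77395089]
0.2559659301732282
1.0193858593265384
handle top [[ 500.6 -191.9]
 [ 532.8 -190.9]
 [ 533.2 -216. ]
 [ 500.2 -216.5]] [ 516.71933131 -203.79381507]
t3.55 inc [-0.0061  0.0025  0.2044] [ 0.0034  0.0012 -0.0051] tcp [534.7 175.7 241.3] [1.7985e+02 6.0000e-02 1.0227e+02] F [ 0.2  0.9 -0.5] w42.5 f0.0
```

```bash
python3 -c "
from h import *
go([537,176.3,67],104)"
```

```text
t3.55 inc [0.001  0.0064 0.581 ] [ 0.0033  0.0013 -0.0384] tcp [534.7 175.7 241.3] [1.7985e+02 6.0000e-02 1.0227e+02] F [ 0.2  0.9 -0.5] w42.5 f0.0
```

Request:
play_rows --pt "0 0.006 0.2 0.003 0 -0.038 0.5" --pt "0 0.006 0.2 0.003 0 -0.038 0.5" --pt "0 0.006 0.3 0.003 0 -0.038 0.5" --pt "0 0.006 0.4 0.003 0 -0.038 0.5" --pt "0 0.006 0.5 0.003 0 -0.038 0.5" --pt "0 0.006 0.58 0.003 0 -0.038 0.5" --pt "0 0.006 0.58 0.003 0 -0.038 0.5" --pt "0 0.006 0.58 0.003 0 -0.038 0.5" --squeeze 30

```text
t: 4.22
tool_pos: [535.4, 176.4, 65.9]
ee_rot: [-3.138, 0.0, 1.815]
ft_force: [-0.2, -0.4, 0.9]
width: 42.4
finger_force: 0.0
```

```bash
python3 -c "
from h import *
go([537,176.3,67],104)"
```

```text
t4.22 inc [-0.0017  0.0051 -0.0037] [-0.0046  0.     -0.0002] tcp [535.4 176.4  65.9] [-179.79    0.    103.99] F [-0.2 -0.4  0.9] w42.4 f0.0
```

Request:
play_rows --pt "0 0.004 0 0 0 0 0.4" --pt "0 0.004 0 0 0 0 0" --pt "0 0.004 0 0 0 0 0" --pt "0 0.004 0 0 0 0 0" --pt "0 0.004 0 0 0 0 0" --pt "0 0.004 0 0 0 0 0" --squeeze 30

```text
t: 4.72
tool_pos: [537.7, 177.9, 68.1]
ee_rot: [3.14, 0.001, 1.817]
ft_force: [-0.1, -0.2, 7.4]
width: 11.0
finger_force: 32.1
```

Request:
play_rows --pt "0 0 -0.03 0 0 0 0" --pt "0 0 -0.08 0 0 0 0" --pt "0 0 -0.16 0 0 0 0" --pt "0 0 -0.26 0 0 0 0" --pt "0 0 -0.36 0 0 0 0" --pt "0 0 -0.46 0 0 0 0" --pt "0 0 -0.56 0 0 0 0" --pt "0 0 -0.66 0 0 0 0" --pt "0 0 -0.66 0 0 0 0" --pt "0 0 -0.66 0 0 0 0" --squeeze 40

```text
t: 5.55
tool_pos: [537.6, 178.2, 266.7]
ee_rot: [3.139, 0.001, 1.817]
ft_force: [0.1, -0.1, -1.0]
width: 10.5
finger_force: 41.1
```

```bash
python3 -c "
from h import *
go([580.8,-205,270],90.5)"
```

```text
t5.55 inc [-1.2741 -0.1713 -0.0109] [3.700e-03 2.000e-04 3.021e-01] tcp [537.6 178.2 266.7] [1.7984e+02 3.0000e-02 1.0409e+02] F [ 0.1 -0.1 -1. ] w10.5 f41.1
```

Request:
play_rows --pt "-0.1 -0.02 -0.02 0 0 0.03 0" --pt "-0.2 -0.05 -0.04 0 0 0.06 0" --pt "-0.32 -0.08 -0.04 0 0 0.1 0" --pt "-0.44 -0.11 -0.04 0 0 0.15 0" --pt "-0.56 -0.13 -0.04 0 0 0.2 0" --pt "-0.68 -0.15 -0.04 0 0 0.25 0" --pt "-0.8 -0.17 -0.04 0 0 0.3 0" --pt "-0.9 -0.17 -0.04 0 0 0.3 0" --pt "-0.95 -0.17 -0.04 0 0 0.3 0" --pt "-0.95 -0.17 -0.04 0 0 0.3 0"

```text
t: 6.38
tool_pos: [556.6, -113.9, 274.5]
ee_rot: [-3.137, 0.0, 1.577]
ft_force: [-0.4, -0.8, -1.1]
width: 10.5
finger_force: 41.0
```

```bash
python3 -c "
from h import *
go([580.8,-205,270],90.5)"
```

```text
t6.38 inc [-0.3043  0.0789  0.0149] [-0.0054  0.0006 -0.0033] tcp [ 556.6 -113.9  274.5] [-1.7976e+02  3.0000e-02  9.0350e+01] F [-0.4 -0.8 -1.1] w10.5 f41.0
```

Request:
play_rows --pt "-0.05 0.08 0 0 0 0 0" --pt "-0.12 0.08 0 0 0 0 0" --pt "-0.2 0.08 0.02 0 0 0 0" --pt "-0.27 0.08 0.04 0 0 0 0" --pt "-0.303 0.08 0.05 0 0 0 0" --pt "-0.303 0.08 0.05 0 0 0 0" --pt "-0.303 0.08 0.05 0 0 0 0" --pt "-0.303 0.08 0.05 0 0 0 0"

```text
t: 7.05
tool_pos: [581.3, -199.6, 261.0]
ee_rot: [-3.139, -0.001, 1.582]
ft_force: [0.1, 0.4, -0.8]
width: 10.7
finger_force: 41.0
```

Run:
```python
from h import *
save("scene","s3");save("side","d3");save("wrist","w3")
go([580.8,-205,250],90.5)
x,y=proj("s3",[580.8,-205,195]).astype(int);u,v=proj("d3",[580.8,-205,195]).astype(int);print(x,y,u,v)
def c(n,x,y,w,h,z): return cv2.resize(cv2.imread(f'pics/{n}.png')[y:y+h,x:x+w],(w*z,h*z),interpolation=cv2.INTER_CUBIC)
m=np.zeros((600,800,3),np.uint8)
m[:,:400]=c("s3",x-33,y-60,67,100,6)[:,:400]; m[:,400:]=c("d3",u-33,v-60,67,100,6)[:,:400]
cv2.imwrite("pics/m4.png",m)
```

```text
t7.20 inc [-0.0162 -0.0029  0.0386] [-0.0024  0.0004  0.0037] tcp [ 581.6 -200.1  261.6] [-1.7989e+02  2.0000e-02  9.0670e+01] F [ 0.3 -0.4 -1.8] w10.4 f41.0
218 124 313 131
```

View pics/m4.png

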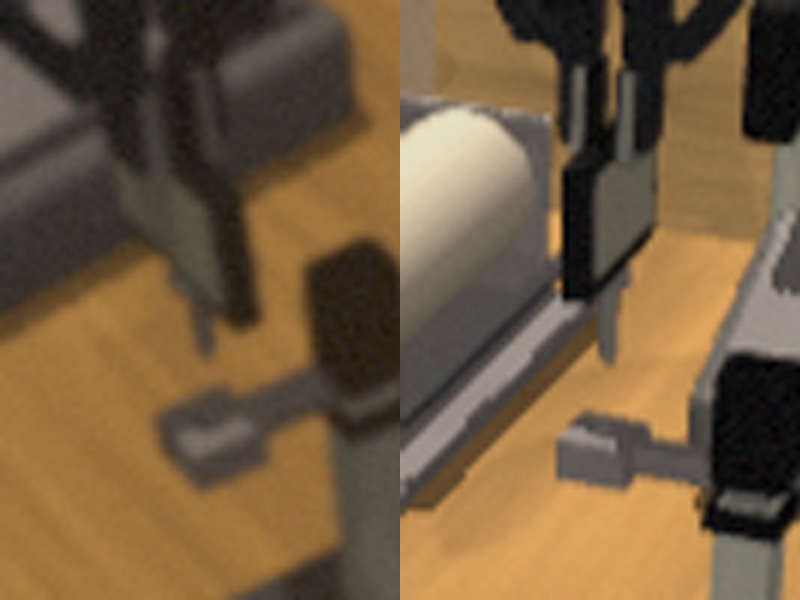

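Run:
```python
from h import *
t=tri("s3",(185+207/6,64+355/6),"d3",(280+208/6,71+362/6)); c=tri("s3",(185+196/6,64+298/6),"d3",(280+213/6,71+297/6))
h=tri("scene0",(220,134.67),"side0",(314,142))
print("tip",t,"mid",c,"hole",h)
# project expected hole, lug corners
for n,x0,y0,o in(("s3",185,64,0),("d3",280,71,400)):
  for X in ([580.8,-205,168],[580.8,-200,199]): q=proj(n,X); print(n,X,((q[0]-x0)*6+o).round(),((q[1]-y0)*6).round())
```

```text
tip [ 577.5674682  -204.04826432  197.82621887] mid [ 577.66030466 -205.03744661  224.38214889] hole [ 579.58479091 -205.52844073  167.22886733]
s3 [580.8, -205, 168] 208.0 422.0
s3 [580.8, -200, 199] 204.0 364.0
d3 [580.8, -205, 168] 600.0 426.0
d3 [580.8, -200, 199] 598.0 360.0
```

Request:
play_rows --pt "-0.008 0.003 0 0 0 0 0" --pt "-0.008 0.003 0.03 0 0 0 0" --pt "-0.008 0.003 0.06 0 0 0 0" --pt "-0.008 0.003 0.078 0 0 0 0" --pt "-0.008 0.003 0.078 0 0 0 0" --pt "-0.008 0.003 0.078 0 0 0 0"

```text
t: 7.7
tool_pos: [581.9, -203.7, 236.6]
ee_rot: [-3.137, -0.001, 1.581]
ft_force: [0.3, 0.2, -0.8]
width: 10.8
finger_force: 41.0
```

Run:
```python
from h import *
save("scene","s4");save("side","d4");save("wrist","w4")
go([580.8,-203,200],90.5)
def c(n,x,y,w,h,z): return cv2.resize(cv2.imread(f'pics/{n}.png')[y:y+h,x:x+w],(w*z,h*z),interpolation=cv2.INTER_CUBIC)
m=np.zeros((600,800,3),np.uint8)
m[:300,:400]=c("s4",195,110,50,38,8)[:300]; m[:300,400:]=c("d4",290,115,50,38,8)[:300]
m[300:,:400]=cv2.resize(cv2.imread("pics/w4.png"),(400,300),interpolation=cv2.INTER_AREA)
m[300:,400:]=c("w4",180,210,200,150,2)
cv2.imwrite("pics/m5.png",m)
```

```text
t7.85 inc [ 0.0039 -0.0057  0.1264] [-0.0024  0.001   0.0016] tcp [ 582.6 -204.1  237.9] [-1.7989e+02  4.0000e-02  9.0570e+01] F [ 0.1  0.1 -0.5] w10.4 f41.0
```

View pics/m5.png

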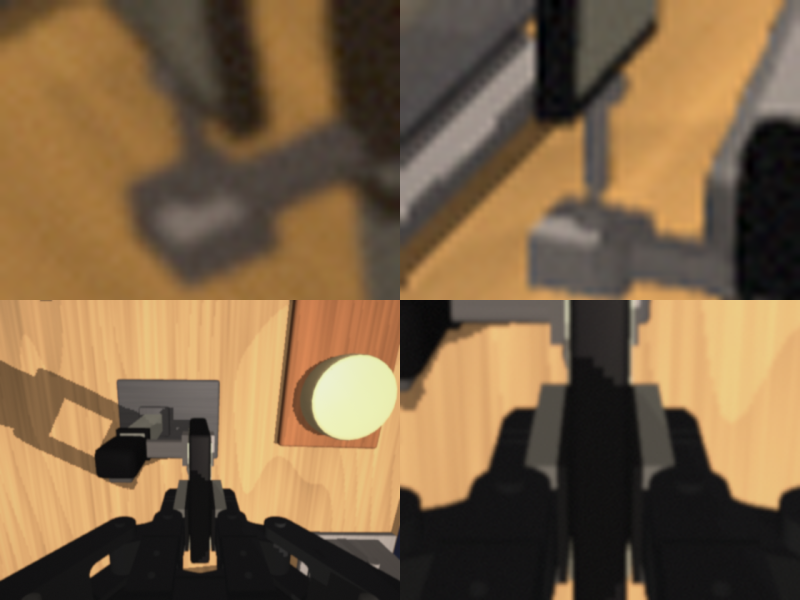

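Run:
```python
from h import *
print(tri("s4",(219.5,130.4),"d4",(314.5,139.6)))
for z in (167.2,172,177): print(z,(proj("s4",[579.6,-205.5,z])-[195,110])*8,(proj("d4",[579.6,-205.5,z])-[290,115])*8+[400,0])
# wrist: tablet top corners w4 (crop at 0.714):
```

```text
[ 578.3560224  -208.3378347   174.35411098]
167.2 [200.18337747 194.47625622] [590.23524556 218.23548424]
172 [198.08229755 181.25443925] [590.86210214 203.90881932]
177 [195.87686459 167.37594241] [591.5181827  188.91424683]
```

Request:
play_rows --pt "0 0 0.012 0 0 0 0" --pt "0 0 0.024 0 0 0 0" --pt "0 0 0.034 0 0 0 0" --pt "0 0 0.044 0 0 0 0" --pt "0 0 0.044 0 0 0 0" --pt "0 0 0.044 0 0 0 0"

```text
t: 8.35
tool_pos: [582.2, -203.9, 224.2]
ee_rot: [-3.139, 0.0, 1.581]
ft_force: [0.5, 0.8, -0.9]
width: 10.6
finger_force: 41.0
```

Request:
play_rows --pt "0 0 0.012 0 0 0 0" --pt "0 0 0.024 0 0 0 0" --pt "0 0 0.036 0 0 0 0" --pt "0 0 0.048 0 0 0 0" --pt "0 0 0.048 0 0 0 0" --pt "0 0 0.048 0 0 0 0"

```text
t: 8.85
tool_pos: [582.1, -203.9, 209.7]
ee_rot: [-3.139, 0.0, 1.581]
ft_force: [-0.2, 0.7, -1.0]
width: 10.7
finger_force: 41.0
```

Request:
play_rows --pt "0 0 0.012 0 0 0 0" --pt "0 0 0.024 0 0 0 0" --pt "0 0 0.036 0 0 0 0" --pt "0 0 0.042 0 0 0 0" --pt "0 0 0.042 0 0 0 0"

```text
t: 9.27
tool_pos: [581.8, -203.7, 196.7]
ee_rot: [-3.138, -0.0, 1.581]
ft_force: [0.1, 0.5, -1.2]
width: 10.8
finger_force: 41.0
```

Request:
play_rows --pt "0 0 0.004 0 0 0 0" --pt "0 0 0.007 0 0 0 0" --pt "0 0 0.007 0 0 0 0"

```text
t: 9.52
tool_pos: [582.5, -204.1, 196.2]
ee_rot: [-3.14, 0.001, 1.581]
ft_force: [-1.3, 0.7, 2.6]
width: 10.8
finger_force: 41.5
```

Request:
play_rows --pt "0 0 0 0 0 0 0.3" --pt "0 0 0 0 0 0 0.3" --pt "0 0 0 0 0 0 0.35" --pt "0 0 0 0 0 0 0.35" --pt "0 0 -0.1 0 0 0 0.35" --pt "0 0 -0.2 0 0 0 0.35" --pt "0 0 -0.3 0 0 0 0.35" --pt "0 0 -0.4 0 0 0 0.35" --pt "0 0 -0.4 0 0 0 0.35"

```text
t: 10.27
tool_pos: [585.9, -205.7, 322.7]
ee_rot: [3.132, 0.007, 1.581]
ft_force: [0.5, -0.3, 0.9]
width: 30.1
finger_force: 0.0
```

Run:
```python
from h import *
save("scene","s5");save("side","d5");save("wrist","w5")
go([515.5,-205,315],0.5); go([515.5,-205,315],45)
def c(n,x,y,w,h,z): return cv2.resize(cv2.imread(f'pics/{n}.png')[y:y+h,x:x+w],(w*z,h*z),interpolation=cv2.INTER_CUBIC)
m=np.zeros((600,800,3),np.uint8)
m[:300,:400]=c("s5",185,85,100,75,4); m[:300,400:]=c("d5",270,90,100,75,4)
m[300:,:400]=cv2.resize(cv2.imread("pics/w5.png"),(400,300),interpolation=cv2.INTER_AREA)
m[300:,400:]=c("w5",180,90,200,150,2)
cv2.imwrite("pics/m6.png",m)
```

```text
t10.42 inc [-0.002  -0.2225  0.0011] [-0.0022  0.0029  2.0017] tcp [ 582.2 -203.7  315.2] [-1.7985e+02  2.0000e-02  9.0580e+01] F [ 0.5 -0.5 -0.2] w29.9 f0.0
t10.42 inc [-0.002  -0.2225  0.0011] [-0.0029  0.0017  1.0128] tcp [ 582.2 -203.7  315.2] [-1.7985e+02  2.0000e-02  9.0580e+01] F [ 0.5 -0.5 -0.2] w29.9 f0.0
```

View pics/m6.png

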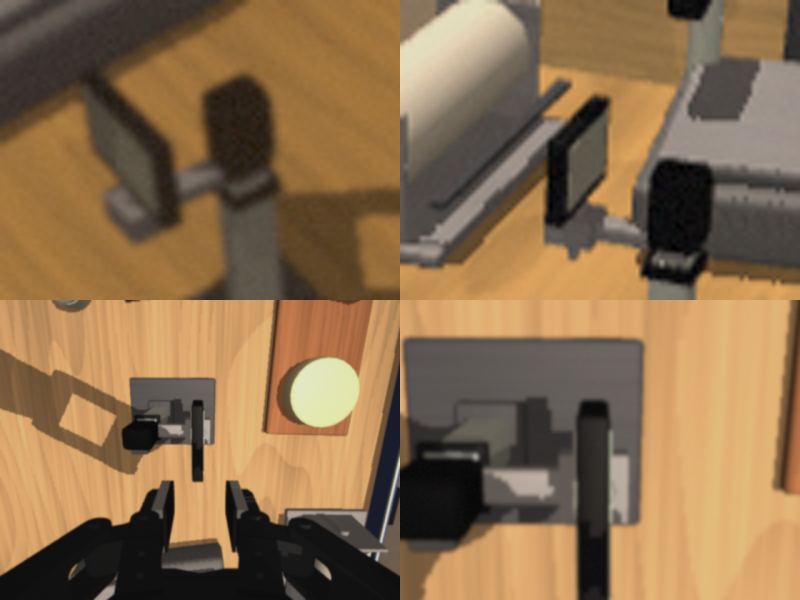

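The label is seated. In the side view the collar is on the lug and the pin shows below it at (572,255), with the label face square. Next I'll move above the handle.

Request:
play_rows --pt "0 -0.1 0 0 0 0.1 0.7" --pt "0 -0.2 0 0 0 0.3 0.7" --pt "0 -0.2225 0 0 0 1 0.7" --pt "0 -0.2225 0 0 0 1 0.7" --pt "0 -0.2225 0 0 0 1 0.7" --pt "0 -0.2225 0 0 0 1 0.7" --pt "0 -0.2225 0 0 0 1 0.7" --pt "0 -0.2225 0 0 0 1 0.7" --pt "0 -0.2225 0 0 0 1 0.7" --pt "0 -0.2225 0 0 0 1 0.7"

```text
t: 11.25
tool_pos: [515.3, -204.3, 314.4]
ee_rot: [-3.138, 0.002, 0.797]
ft_force: [-1.1, 0.8, 0.1]
width: 59.6
finger_force: 0.0
```

Request:
play_rows --pt "0 0 0 0 0 1 0.7" --pt "0 0 0 0 0 1 0.7" --pt "0 0 0 0 0 1 0.7" --pt "0 0 0 0 0 1 0.7" --pt "0 0 0 0 0 1 0.7" --pt "0 0 0 0 0 1 0.7" --pt "0 0 0 0 0 1 0.7" --pt "0 0 0 0 0 1 0.7" --pt "0 0 0 0 0 1 0.7"

```text
t: 12.0
tool_pos: [515.7, -204.5, 315.2]
ee_rot: [3.141, 0.003, 0.012]
ft_force: [0.4, 0.2, -0.1]
width: 59.5
finger_force: 0.0
```

Run:
```python
from h import *
go([515.5,-205,165],0.5)
z=np.load("pics/w5.npz")
```

```text
t12.00 inc [0.0008 0.0016 0.5007] [0.0002 0.0036 0.0044] tcp [ 515.7 -204.5  315.2] [1.7999e+02 1.6000e-01 7.0000e-01] F [ 0.4  0.2 -0.1] w59.5 f0.0
```

Request:
play_rows --pt "0 0.001 0.1 0 0 0 0.7" --pt "0 0.001 0.2 0 0 0 0.7" --pt "0 0.001 0.28 0 0 0 0.7" --pt "0 0.001 0.36 0 0 0 0.7" --pt "0 0.001 0.43 0 0 0 0.7" --pt "0 0.001 0.5 0 0 0 0.7" --pt "0 0.001 0.5 0 0 0 0.7" --pt "0 0.001 0.5 0 0 0 0.7" --squeeze 25

```text
t: 12.67
tool_pos: [514.9, -204.6, 164.7]
ee_rot: [-3.141, 0.005, 0.011]
ft_force: [0.0, -1.0, 0.1]
width: 59.6
finger_force: 0.0
```

Request:
play_rows --pt "0 0 0 0 0 0 0.5" --pt "0 0 0 0 0 0 0.45" --pt "0 0 0 0 0 0 0.4" --pt "0 0 0 0 0 0 0.3" --pt "0 0 0 0 0 0 0" --pt "0 0 0 0 0 0 0" --pt "0 0 0 0 0 0 0" --pt "0 0 0 0 0 0 0" --pt "0 0 0 0 0 0 0" --squeeze 25

```text
t: 13.42
tool_pos: [516.9, -205.7, 167.9]
ee_rot: [3.139, -0.002, 0.01]
ft_force: [-0.3, -0.1, 6.9]
width: 25.4
finger_force: 24.7
```

Request:
play_rows --pt "0 0 0 0 0 0 0" --pt "0 0 -0.01 0 0 0 0" --pt "0 0 -0.025 0 0 0 0" --pt "0 0 -0.045 0 0 0 0" --pt "0 0 -0.07 0 0 0 0" --pt "0 0 -0.1 0 0 0 0" --pt "0 0 -0.13 0 0 0 0" --pt "0 0 -0.16 0 0 0 0" --pt "0 0 -0.16 0 0 0 0" --squeeze 30

```text
t: 14.17
tool_pos: [516.8, -205.6, 215.5]
ee_rot: [3.139, -0.001, 0.01]
ft_force: [4.0, -2.6, -2.5]
width: 25.4
finger_force: 30.7
```

Request:
play_rows --pt "0 0 -0.02 0 0 0 0" --pt "0 0 -0.045 0 0 0 0" --pt "0 0 -0.07 0 0 0 0" --pt "0 0 -0.095 0 0 0 0" --pt "0 0 -0.115 0 0 0 0" --pt "0 0 -0.13 0 0 0 0" --pt "0 0 -0.135 0 0 0 0" --pt "0 0 -0.135 0 0 0 0"

```text
t: 14.83
tool_pos: [516.8, -205.6, 254.4]
ee_rot: [3.139, -0.001, 0.01]
ft_force: [4.8, -2.1, -3.5]
width: 25.5
finger_force: 30.7
```

Request:
play_rows --pt "0 0 -0.004 0 0 0 0" --pt "0 0 -0.008 0 0 0 0" --pt "0 0 -0.01 0 0 0 0" --pt "0 0 -0.01 0 0 0 0"

```text
t: 15.17
tool_pos: [516.7, -205.6, 256.9]
ee_rot: [3.14, -0.0, 0.01]
ft_force: [5.2, -2.7, -4.9]
width: 25.6
finger_force: 30.5
```

Request:
play_rows --pt "0 0 -0.004 0 0 0 0" --pt "0 0 -0.006 0 0 0 0" --pt "0 0 -0.006 0 0 0 0" --pt "0 0 -0.006 0 0 0 0"

```text
t: 15.5
tool_pos: [516.7, -205.6, 258.1]
ee_rot: [3.14, 0.0, 0.01]
ft_force: [6.1, -2.7, -6.7]
width: 25.2
finger_force: 31.6
```

Request:
play_rows --pt "0 0 -0.005 0 0 0 0" --pt "0 0 -0.01 0 0 0 0" --pt "0 0 -0.01 0 0 0 0" --pt "0 0 -0.01 0 0 0 0"

```text
t: 15.83
tool_pos: [516.5, -205.5, 258.4]
ee_rot: [3.142, 0.002, 0.01]
ft_force: [9.6, -5.4, -19.0]
width: 25.5
finger_force: 32.1
```

Run:
```python
from h import *
save("scene","s7");save("side","d7"); go([516,-205,260],0.5)
for n in("s","d"): print([(proj(n+"7",[580,-205.5,z])).round(1) for z in (168,258,319)])
def c(n,x,y,w,h,z): return cv2.resize(cv2.imread(f'pics/{n}.png')[y:y+h,x:x+w],(w*z,h*z),interpolation=cv2.INTER_CUBIC)
m=np.zeros((600,800,3),np.uint8)
m[:]=np.hstack([c("s7",180,40,100,150,4),c("d7",265,50,100,150,4)])
cv2.imwrite("pics/m7.png",m)
```

```text
t15.93 inc [-0.0016 -0.0016 -0.0055] [-0.      0.0026  0.0011] tcp [ 516.5 -205.5  258.4] [-1.8e+02  1.2e-01  5.5e-01] F [ 10.1  -4.9 -18.6] w25.5 f32.1
[array([219.8, 134.1]), array([214.5, 100.9]), array([210.5,  75.3])]
[array([313.6, 142. ]), array([315.2, 106.9]), array([316.3,  81.3])]
```

View pics/m7.png

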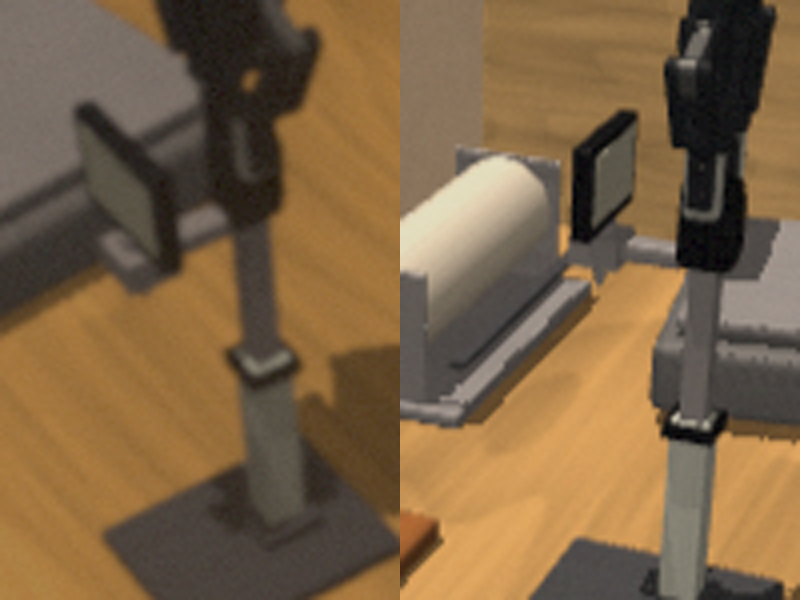

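The mast is at its top stop: the rise is about 90 mm, the force climbs against the hard end, and the eyelet sits where it should be in the picture. I'll ease the pull a little and hand in.

Request:
play_rows --pt "0 0 0.004 0 0 0 0" --pt "0 0 0.004 0 0 0 0" --pt "0 0 0.004 0 0 0 0" --pt "0 0 0.004 0 0 0 0" --pt "0 0 0.004 0 0 0 0" --pt "0 0 0.004 0 0 0 0"

```text
t: 16.43
tool_pos: [516.5, -205.5, 258.3]
ee_rot: [3.141, 0.002, 0.01]
ft_force: [7.5, -5.0, -13.2]
width: 25.3
finger_force: 32.8
```

```bash
python3 -c "
from h import *
print(env.job_done())"
```

```text
the job is handed in; nothing more can be done
None
```

The larger label is seated squarely in the eyelet and released, and the mast is at its second, topmost stop (about 90 mm up). The gripper still holds the handle with the button squeezed in, and the job was handed in at about 16 s; the hand-in returned no verdict.

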